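# Slide the sealed parts carton into its lane

## Task

Push the sealed carton that stands on the rack's loading plate into the empty lane, the one with the green card at its end, and slide it all the way in until it sits against the end stop. Its paper seals hang down the sides and snag easily, so it must not touch any guide rail, not even the rail ends. Only push it with the fingers, never lift or tip it, and leave the other cartons and everything else on the bench where they are.

Things in the scene. Friction and masses are not known exactly. Their poses are not given: they have to be found in the camera images.
- carton: carton to push: brown, 90 wide (its x) x 120 long (its y) x 64 high, 0.35 to 0.7 kg, green patch, two white and red paper seals over the lid and down both long sides. Origin: centre of its underside, z up. Starts on the rack's loading plate in front of the middle rail, up to 0.35 rad askew to the lanes. Slides on friction and stays where it is left
- rack: fixed grey two-lane rack, level deck 264 (x) by 540 (y -290 to 250), deck top 20 above the bench. Origin on the bench surface under the middle rail; +y points down the lanes to the end stops. Lane centre lines at x = -61 and 61, each lane 112 wide in the clear. Bare loading plate from y = -290 to -50, lanes from y = -50 to the stops at 210
- rails: the rack's three fixed aluminium guide rails, each 10 wide and 18 high above the deck (tops 38 above the bench), centred at x = -122, 0 and 122, from y = -50 (rounded end) to 210. Origin on the deck top above the rack's origin; axes as the rack's
- stop_green: fixed end stop of the empty lane the carton must go into, green card on top (up to 90 above the deck). Origin: on the deck at the foot of the black rubber buffer face, on the lane's centre line; axes parallel to the rack's, so the lane lies along its -y and a carton fully home has its origin at x = 0, y = -60 in this frame. Which of the two lanes it closes varies
- stop_blue: the same kind of stop, with a blue card, at the end of the other lane, which is full
- stored_a: brown carton with a blue patch, 90 x 120 x 64, stored in the blue lane against its stop; leave it alone
- stored_b: the same, stored behind the first, its rear end about 13 inside the lane's mouth; leave it alone
- seal_roll: roll of paper seals, 54 across and 22 high, lying on stored_a (top 106 above the bench); leave it alone
- cup: white cup, 80 across and 95 high, on the bench to the robot's right; leave it alone
- bottle: small blue bottle, 44 across and 100 high, on the bench to the left of the end stops; leave it alone
- piston: aluminium piston, 85 across and 58 high, on the granite plate at the left (top 121 above the bench); leave it alone
Things that resemble listed ones, but are neither listed nor needed, are in the scene too. What is shaped like the carton but pink or yellow is not meant.

How it is judged (in metres and radians):
At the end, for the whole second after the job is handed in: The carton stands flat and at rest in the green lane, its front within 6 mm of the end stop (origin 55 to 66 mm before the buffer face), within 13 mm of the lane's centre line and within 0.15 rad of square (y of carton in the frame of stop_green between -0.066 and -0.055 m and x of carton in the frame of stop_green between -0.013 and 0.013 m and angle between the y axis of carton and the y axis of stop_green, either way round below 0.15 rad and height (world z) of carton below 0.024 m and angle between carton's own z axis and vertical below 0.05 rad and linear speed of carton below 0.01 m/s); the robot touches nothing.
It fails at once if the carton touches a guide rail (contact force between carton and rails above 0.2 N).
It fails at once if the carton is lifted (more than 8 mm) or tipped (height (world z) of carton above 0.028 m or angle between carton's own z axis and vertical above 0.12 rad).
It fails at once if a stored carton or the roll of seals is shifted by more than 8 mm (distance of any of stored_a, stored_b, seal_roll from where it was at the start of the episode above 0.008 m).
It fails at once if another thing on the bench is shifted by more than 15 mm (distance of any of cup, bottle, piston from where it was at the start of the episode above 0.015 m).
It also fails if it takes over 58 s, if anything falls off the work surface, if the arm or the gripper's body presses on something with over 40 N, if the wrist force passes 120 N, or if a joint passes its speed limit or range.

## Robot

A 6-joint arm with a two-finger parallel gripper is mounted at the origin on the work surface. World frame = base frame: x ahead of the robot, y to its left, z up, the work surface at z = 0. Lengths are in mm, angles in rad, forces in N, time in s.
With the tool pointing down it reaches from about 300 to 775 mm from the base axis. Payload 14.6 kg.
Tool frame: the origin (TCP) lies where the fingers leave the gripper's body, on its centre line; the fingertips stand 97 mm ahead of it and the grasp point (between the pads) lies ahead of it (grip_depth is the z of the grasp point in the tool frame, in mm); z points along the fingers, y is the line along which they close (so a half turn about z gives the same grasp; the last joint's range is limited). The gripper opens to 94 mm and grips with 3 to 60 N. Pads are 16 mm wide; open, the fingers measure 119 mm over their backs; the gripper's body (75 mm by 177 mm) begins 78 mm behind the grasp point.
Start: joints at [-1.238, 0.3, 1.521, -0, 1.321, -0.067], TCP at [214.071, -506.62, 302.646] pointing down, gripper open.
Joint ranges: [-3.03, 3.03], [-0.79, 2.21], [0.23, 2.52], [-1.04, 4.18], [0, 3.07], [-2.55, 2.55]. Speed limits (rad/s): [2.22, 2.22, 2.57, 3.14, 3.14, 3.14].

## Interface

Orientations are given as [roll, pitch, yaw] about the fixed x, y, z axes, in that order (R = Rz(yaw) Ry(pitch) Rx(roll)).
In Python, from cell import read_state, camera, sign_off, regions_of, spot_point, grip_depth gives the robot as it stands. The module is installed in compiled form; this text tells all that it offers.
- The arm moves only by the tool send_rows, never from a script. Its argument "series" is a list of rows, each a list of 3 entries, a list of its own where there are three numbers: the shift along the world's x, y, z in mm, then the turn about the world's z in degrees, then the closure, from -1 (fully open) to 1 (shut), so that 0 is half open. A call has 1 to 12 rows; each row shifts and turns the commanded pose from where the row before left it; what a row does not reach is not made up. A row lasts 1/10 s, in which the tool goes at most 50 mm and 8.59 degrees, less where a joint would pass 70% of its speed; a pose out of reach is approached as far as the arm can. A call is refused whole if a number of a shift passes 50 or a number of a turn 8.59, either way. A call with a gripper value outside its range is refused whole. The fingers move at their own pace and stop on an object; "squeeze" is the grip in N (left out, the last holds). Time passes only in rows, so rows that do not move let the fingers close. It gives the time, the measured TCP pose, the force, the opening and the grip force at its end, in the units of the state.
- read_state(): the state, without advancing time (a new reading comes with each control period).
- camera(name): name is "scene" or "side" or "wrist"; returns a dict with "color" (400x640x3 uint8, blue, green, red), "fx", "fy", "cx", "cy" (pixels), "camera_from_world" (4x4, takes a point from world to camera coordinates). Camera axes: x right, y down, z forward; pixel columns grow to the right and rows downward; lengths in mm; the calibration is good to about 2 mm. A picture is of the moment at which its call begins. There is no depth.
- sign_off(): hands the job in; it is judged then, once.
Trained networks look in a picture, given as the dict that the camera call returned (one of the last four; its "shot" number tells which), for a name from the list of things; names that differ only in an ending like _2 or _b are one class to them, and where a whole thing is asked for, a point or a joint stands for the part that bears it (a point fixed in the world has none). Each returns a list of dicts, best first, with "confidence" (0 to 1); they miss things now and then, are a little off and sometimes report something else, mostly with a low value. They report only what shows in the picture. A call takes as long as a camera call. They do not tell look-alikes from the thing itself.
- regions_of(thing, picture): "mask" (400x640 bool, what is visible of it).
- spot_point(thing, picture): "point" ([x, y, z] in mm, in the coordinates of the camera as it stood for that picture, good to about 4 mm: a listed point, or the origin of a listed thing).
The state is a dict: "clock": time; "joints": joint angles; "qd": joint speeds; "effort": joint torques, N m; "eef_pos": TCP position; "eef_rot": TCP orientation; "wrist_force": force on the tool from outside, world axes, zero at the start; "moment": the same for the moment, N m; "finger_gap": finger opening in mm; "finger_force": force on a finger pad.
Only numpy, scipy, OpenCV 4.12 (cv2) and the standard library are available. Lean on these libraries where they do the work, as an engineer would, in place of code of your own. Each camera call takes 0.05 s, during which the arm holds its last target. There are 200 camera calls.

## Working session

There is one attempt and no reset: what is moved stays moved. The work goes in short steps, Python scripts to look and compute and a tool call to move; the robot and the scene stay as the last step left them, time stands still between calls to the robot, and variables do not carry over. Pictures are saved under pics/ and viewed, at most 11 in all, crops included, and the job is handed in when it is done.

Besides the shell and the picture viewer there is one more tool, called as name(argument=value, ...) on one line, values as JSON. send_rows: Moves the arm, as the interface text tells. Its arguments: {"type":"object","properties":{"series":{"type":"array"},"squeeze":{"type":"number"}},"required":["series"]}

```bash
mkdir -p pics; cat > h.py <<'E'
import numpy as np, cv2
from cell import *
def w(p,pic): return (np.linalg.inv(pic["camera_from_world"])@np.r_[p,1])[:3]
def px(p,pic):
    c=pic["camera_from_world"]@np.r_[p,1]; return np.array([pic["fx"]*c[0]/c[2]+pic["cx"],pic["fy"]*c[1]/c[2]+pic["cy"]])
def onz(u,v,z,pic):
    M=np.linalg.inv(pic["camera_from_world"]); d=M[:3,:3]@[(u-pic["cx"])/pic["fx"],(v-pic["cy"])/pic["fy"],1]; o=M[:3,3]
    return o+d*(z-o[2])/d[2]
E
python3 - <<'E'
from h import *
for n in("scene","side"):
    p=camera(n); cv2.imwrite(f"pics/{n}0.png",p["color"])
    for t in("carton","rack","stop_green","stop_blue","stored_a","seal_roll","cup","bottle","piston"):
        for r in spot_point(t,p)[:3]: print(n,t,round(r["confidence"],2),w(r["point"],p).round(),px(w(r["point"],p),p).round())
s=read_state(); print(s, grip_depth)
E
```

```text
scene carton 0.94 [252. 244.   3.] [409. 213.]
scene carton 0.93 [ 281. -244.    2.] [282. 154.]
scene rack 0.9 [546.  32.   0.] [295. 243.]
scene stop_green 0.64 [476. 242.  22.] [371. 260.]
scene stop_blue 0.56 [594. 249.  18.] [349. 294.]
scene stored_a 0.91 [602.  59.  19.] [290. 258.]
scene stored_a 0.59 [597. 186.  20.] [328. 282.]
scene seal_roll 0.72 [598. 180.  86.] [327. 268.]
scene cup 0.81 [ 376. -463.    3.] [219. 144.]
scene cup 0.59 [601. 181.  85.] [327. 269.]
scene cup 0.21 [498. 368.  -1.] [407. 295.]
scene bottle 0.92 [499. 365.   1.] [406. 295.]
scene bottle 0.55 [ 593. -131.   21.] [242. 223.]
scene piston 0.76 [463. 535.  63.] [482. 311.]
side carton 0.91 [ 595. -132.   18.] [307. 162.]
side carton 0.75 [251. 244.   1.] [349. 271.]
side carton 0.69 [ 287. -236.   -3.] [388. 173.]
side rack 0.78 [547.  34.  -1.] [298. 197.]
side stop_green 0.89 [474. 243.  19.] [288. 243.]
side stop_blue 0.63 [598. 253.  24.] [254. 231.]
side stop_blue 0.44 [ 594. -130.   18.] [307. 162.]
side stored_a 0.9 [593. 187.  18.] [266. 219.]
side stored_a 0.73 [606.  66.  23.] [279. 193.]
side cup 0.73 [ 379. -462.   -6.] [386. 133.]
side bottle 0.54 [505. 367.  -3.] [261. 272.]
side piston 0.95 [468. 533.  63.] [239. 310.]
{'clock': 1.0, 'joints': array([-1.23758861e+00,  2.99898468e-01,  1.52101983e+00, -1.97659003e-06,
        1.32068934e+00, -6.65978813e-02]), 'qd': array([-0.00024875,  0.00023184,  0.0004181 , -0.00221853, -0.00044993,
       -0.0005753 ]), 'effort': array([ 2.55031846e-04, -5.31673694e+01, -3.52918053e+01,  7.07596005e-02,
        2.13582697e-02,  1.46137097e-05]), 'eef_pos': array([ 214.07514696, -506.61293683,  302.63802589]), 'eef_rot': array([-3.14157758e+00,  9.13915459e-07,  3.99806083e-01]), 'wrist_force': array([ 0.10198464, -0.33744554, -0.7352005 ]), 'moment': array([-0.00949011, -0.04038517, -0.019786  ]), 'finger_force': 0.0, 'finger_gap': 93.95424702240499} 78.39999999999999
```

View pics/scene0.png

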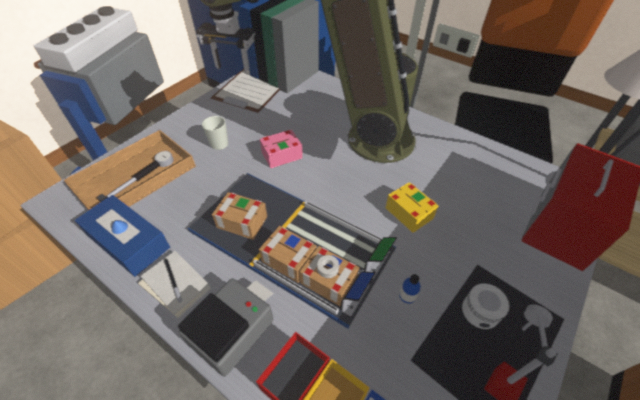

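View pics/side0.png

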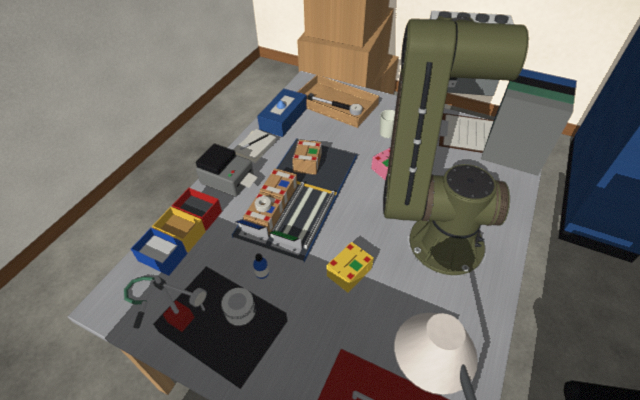

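The target is the brown carton with the green patch, at scene (241,213) and side (307,157). These could be mistaken for it:
- Pink carton: scene (281,148), side (383,160).
- Yellow carton: scene (412,205), side (350,264).
- Stored brown cartons with blue patches: scene (288,250) and (330,270).

The green stop closes the lane nearer the robot, at scene (380,250). I'll move the wrist camera over the carton for a close look.

send_rows(series=[[[40,45,10],-2.5,0],[[40,45,10],-2.5,0],[[40,45,10],-2.5,0],[[40,45,10],-2.5,0],[[40,45,10],-2.5,0],[[40,45,10],-2.5,0],[[40,45,10],-2.5,0],[[40,45,10],-2.3,0],[[0,0,0],0,0],[[0,0,0],0,0]])

```text
clock: 2.0
eef_pos: [476.6, -211.1, 368.1]
eef_rot: [3.141, 0.0, 0.057]
wrist_force: [-0.1, 0.1, 0.3]
finger_gap: 47.0
finger_force: 0.0
```

```bash
cat > m.py <<'E'
from h import *
import sys
def look(n):
    p=camera("wrist"); cv2.imwrite(f"pics/{n}.png",p["color"])
    for t in("carton","stored_a","rack","stop_green","stop_blue"):
        for r in spot_point(t,p)[:3]: print(t,round(r["confidence"],2),w(r["point"],p).round(1),px(w(r["point"],p),p).round())
    s=read_state(); print(s["clock"],s["eef_pos"].round(1),s["eef_rot"].round(3),s["finger_gap"])
    print(np.linalg.inv(p["camera_from_world"]).round(3))
    return p
if __name__=="__main__": look(sys.argv[1])
E
python3 m.py w1
```

```text
carton 0.75 [ 590.5 -137.5   18.3] [278.  91.]
carton 0.63 [ 288.1 -240.5   -2.8] [335. 276.]
stored_a 0.84 [596.4 188.   19.1] [49. 73.]
stored_a 0.82 [610.4  62.2  20.4] [137.  68.]
rack 0.91 [550.3  36.7  -3.2] [167. 114.]
stop_green 0.6 [473.4 239.3  20.8] [ 28. 158.]
2.3 [ 475.7 -212.6  368.1] [-3.142  0.     0.053] 47.02120110645509
[[ 5.70000e-02 -9.70000e-01 -2.37000e-01  5.44846e+02]
 [-9.98000e-01 -5.50000e-02 -1.40000e-02 -2.07568e+02]
 [ 1.00000e-03  2.38000e-01 -9.71000e-01  4.50082e+02]
 [ 0.00000e+00  0.00000e+00  0.00000e+00  1.00000e+00]]
```

View pics/w1.png

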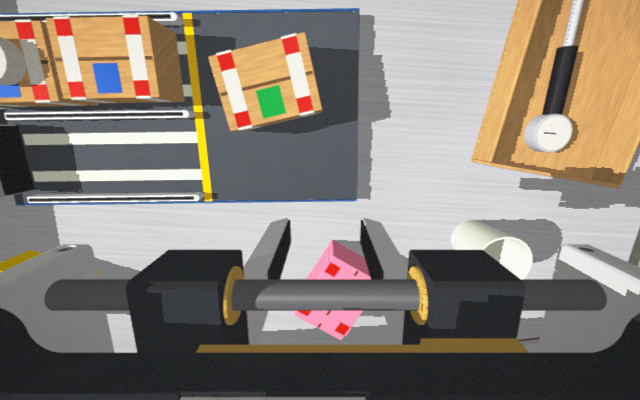

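The wrist view shows the target with its green patch at (270,100) and lid corners near (209,57), (305,33), (322,112) and (232,130). The green lane is empty, between rail ends (187,114) and (199,199). The only look-alike nearby is the pink carton at (335,285). Next is one close crop.

```bash
python3 - <<'E'
import cv2
i=cv2.imread("pics/w1.png")[0:210,150:370]
cv2.imwrite("pics/w1c.png",cv2.resize(i,None,fx=2.8,fy=2.8,interpolation=cv2.INTER_CUBIC))
E
```

```text
(no output)
```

View pics/w1c.png

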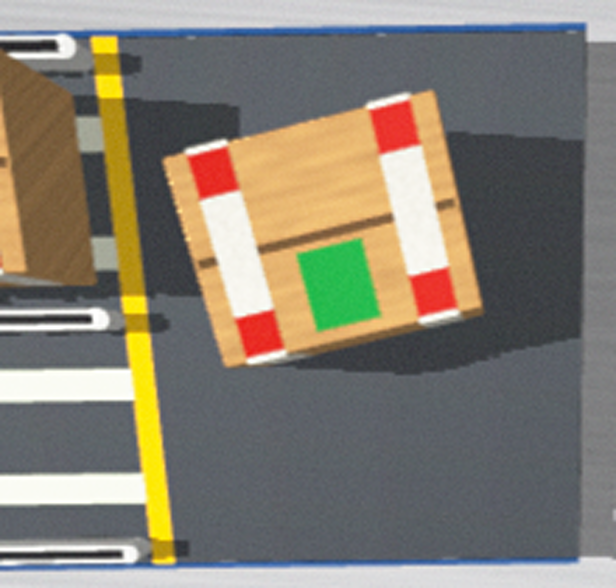

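```bash
python3 - <<'E'
from h import *
p=camera("wrist")
f=lambda u,v,z: onz(150+(u+.5)/2.8-.5,(v+.5)/2.8-.5,z,p)[:2].round(1)
for n,u,v,z in[("A",165,158,84),("B",434,92,84),("C",482,310,84),("D",226,362,84),("D'",222,352,84),("railfar",75,46,38),("railmid",108,319,38),("railnear",139,553,38),("deckfar",586,27,20),("decknear",580,560,20),("yellowfar",92,38,20),("yn",150,562,20)]: print(n,f(u,v,z))
# long rails in full picture
for n,u,v in[("mid left",8,117),("near left",27,200),("mid r",188,114),("near r",199,198.5)]: print(n,onz(u,v,38,p)[:2].round(1))
print(p["fx"])
E
```

```text
A [618.1 -66.4]
B [ 649.6 -180. ]
C [ 563.2 -204.5]
D [534.6 -90.1]
D' [538.9 -88.4]
railfar [673.3  -8.8]
railmid [551.4 -16.5]
railnear [430.5 -25.6]
deckfar [ 700.3 -247.3]
decknear [ 434.5 -265.6]
yellowfar [682.8  -8.5]
yn [420.6 -23.5]
mid left [533.3 237.4]
near left [412.3 234.7]
mid r [550.8 -16.1]
near r [428.4 -25. ]
281.5905028684925
```

send_rows(series=[[[20,8,0],0.9,-0.5],[[20,8,0],0,-0.5],[[20,8,0],0,-0.5],[[20,8,0],0,-0.5],[[20,8,0],0,-0.5],[[20,8,0],0,-0.5],[[20,8,-25],0,-0.5],[[20,8,-25],0,-0.5],[[20,10,-25],0,-0.5],[[15,9,-25],0,-0.5],[[0,0,-20],0,-0.5],[[0,0,0],0,-0.5]])

```text
clock: 3.55
eef_pos: [670.6, -128.8, 244.6]
eef_rot: [-3.14, 0.005, 0.07]
wrist_force: [-0.7, 0.3, -0.4]
finger_gap: 70.3
finger_force: 0.0
```

```bash
cat >> h.py <<'E'
O=np.array([547.5,33.2]); A=0.069
def rk(p):
    d=np.asarray(p)[:2]-O; c,s=np.cos(A),np.sin(A); return np.r_[c*d[0]+s*d[1],-s*d[0]+c*d[1]].round(1)
def wr(x,y):
    c,s=np.cos(A),np.sin(A); return np.r_[O[0]+c*x-s*y,O[1]+s*x+c*y]
def st():
    s=read_state(); print("clk",s["clock"],"tcp",s["eef_pos"].round(1),"rack",rk(s["eef_pos"]),"yaw",s["eef_rot"].round(3),"gap",round(s["finger_gap"],1),s["wrist_force"].round(1)); return s
E
python3 -c "
from h import *
s=st(); print(wr(112,-171)-s['eef_pos'][:2])"
```

```text
clk 3.55 tcp [ 670.6 -128.8  244.6] rack [ 111.6 -170.1] yaw [-3.14   0.005  0.07 ] gap 70.3 [-0.7  0.3 -0.4]
[ 0.4534598  -0.89477762]
```

send_rows(series=[[[0,0,-25],0,-0.5],[[0,0,-25],0,-0.5],[[0,0,-25],0,-0.5],[[0,0,-22],0,-0.5],[[0,0,-15],0,-0.5],[[0,0,0],0,-0.5],[[0,0,0],0,-0.5],[[-5,-0.35,0],0,-0.5],[[-5,-0.35,0],0,-0.5],[[-5,-0.35,0],0,-0.5],[[-5,-0.35,0],0,-0.5],[[-5,-0.35,0],0,-0.5]])

```text
clock: 4.75
eef_pos: [646.2, -130.7, 137.0]
eef_rot: [3.141, -0.002, 0.07]
wrist_force: [4.2, -2.4, 2.6]
finger_gap: 71.0
finger_force: 2.0
```

send_rows(series=[[[-5,-0.35,0],0,-0.5],[[-5,-0.35,0],0,-0.5],[[-5,-0.35,0],0,-0.5],[[-5,-0.35,0],0,-0.5],[[-5,-0.35,0],0,-0.5],[[-5,-0.35,0],0,-0.5],[[-5,-0.35,0],0,-0.5],[[-5,-0.35,0],0,-0.5],[[-5,-0.35,0],0,-0.5],[[-5,-0.35,0],0,-0.5],[[-5,-0.35,0],0,-0.5],[[0,0,0],0,-0.5]])

```text
clock: 5.95
eef_pos: [590.4, -134.4, 136.0]
eef_rot: [-3.141, 0.001, 0.07]
wrist_force: [0.2, 0.2, 0.9]
finger_gap: 70.2
finger_force: 0.0
```

```bash
cat > c.py <<'E'
from h import *
import sys
s=st()
for n in sys.argv[1:]:
    p=camera(n); cv2.imwrite(f"pics/{n}_{s['clock']:.1f}.png",p["color"])
    for r in spot_point("carton",p)[:4]: q=w(r["point"],p); print(n,round(r["confidence"],2),q.round(1),rk(q),px(q,p).round())
E
python3 c.py scene side wrist; ls pics
```

```text
clk 5.95 tcp [ 590.4 -134.4  136. ] rack [  31.3 -170.1] yaw [-3.141e+00  1.000e-03  7.000e-02] gap 70.2 [0.2 0.2 0.9]
scene 0.96 [249.2 242.9   4.2] [-283.1  229.8] [409. 212.]
scene 0.57 [ 282.2 -244.2    0.8] [-283.8 -258.4] [281. 155.]
scene 0.56 [ 536.5 -129.3   23.8] [ -22.1 -161.4] [255. 210.]
scene 0.39 [599.  185.2  19.5] [ 61.8 148.1] [328. 282.]
side 0.87 [249.3 246.4   1.7] [-282.8  233.3] [349. 271.]
side 0.72 [ 533.7 -124.1   16.6] [ -24.6 -156. ] [320. 168.]
wrist 0.64 [ 533.  -128.4   17. ] [ -25.6 -160.2] [312. 288.]
scene0.png
scene_6.0.png
side0.png
side_6.0.png
w1.png
w1c.png
wrist_6.0.png
```

View pics/wrist_6.0.png

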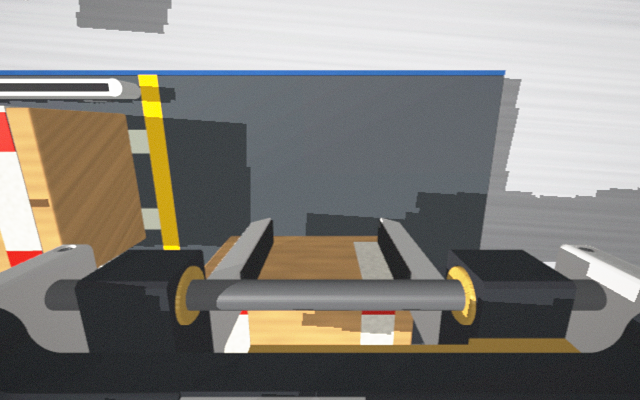

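The carton lies flush along the fingers, with its side edge at row ~237. I'll push on to just short of the lane line, then back off and rise to look.

send_rows(series=[[[-4,-0.3,0],0,-0.5],[[-4,-0.3,0],0,-0.5],[[-4,-0.3,0],0,-0.5],[[-4,-0.3,0],0,-0.5],[[-4,-0.3,0],0,-0.5],[[-4,-0.3,0],0,-0.5],[[-3,-0.2,0],0,-0.5],[[-3,-0.2,0],0,-0.5],[[-2,-0.1,0],0,-0.5],[[-1,-0.1,0],0,-0.5],[[0,0,0],0,-0.5],[[0,0,0],0,-0.5]])

```text
clock: 7.45
eef_pos: [558.1, -136.7, 136.2]
eef_rot: [-3.141, 0.001, 0.07]
wrist_force: [0.3, -0.7, -0.4]
finger_gap: 70.1
finger_force: 0.0
```

send_rows(series=[[[8,0.5,0],0,-0.5],[[10,0.7,0],0,-0.5],[[0,0,20],0,-0.5],[[0,0,30],0,-0.5],[[0,-8,40],8,-0.5],[[0,-20,40],8,-0.5],[[-10,-20,40],8,-0.5],[[-10,-20,40],8,-0.5],[[-10,-20,30],8,-0.5],[[-10,-20,0],8,-0.3],[[-10,-20,0],8,0],[[0,0,0],8,0]])

```text
clock: 8.65
eef_pos: [525.8, -265.5, 376.4]
eef_rot: [3.141, 0.0, 1.191]
wrist_force: [-0.1, 1.4, 0.1]
finger_gap: 49.9
finger_force: 0.0
```

send_rows(series=[[[-10,-20,0],8,0],[[-10,-20,0],8,0],[[-10,-10,0],8,0],[[0,0,0],2,0],[[0,0,0],0,0],[[0,0,0],0,0]])

```text
clock: 9.25
eef_pos: [496.7, -313.4, 376.2]
eef_rot: [-3.142, -0.0, 1.64]
wrist_force: [0.5, -0.2, 0.4]
finger_gap: 47.3
finger_force: 0.0
```

```bash
python3 c.py scene side wrist; ls pics
```

```text
clk 9.25 tcp [ 496.7 -313.4  376.2] rack [ -74.6 -342.3] yaw [-3.142 -0.     1.64 ] gap 47.3 [ 0.5 -0.2  0.4]
scene 0.76 [ 281.4 -242.6    1. ] [-284.5 -256.8] [282. 155.]
scene 0.65 [ 503.9 -130.2   23.7] [ -54.7 -160. ] [262. 204.]
scene 0.6 [250.9 242.8   3.7] [-281.4  229.5] [408. 213.]
side 0.86 [ 499.  -129.    18.3] [ -59.6 -158.4] [328. 170.]
side 0.7 [546.9  35.7  18.5] [-0.4  2.5] [298. 194.]
side 0.7 [506.3 368.5  -3.1] [-18.  337.4] [261. 272.]
side 0.69 [250.7 247.2   4.6] [-281.3  234. ] [349. 271.]
wrist 0.8 [ 501.  -133.1   16.3] [ -57.8 -162.7] [337.  46.]
wrist 0.77 [ 286.4 -241.2   -4.1] [-279.4 -255.8] [196. 114.]
scene0.png
scene_6.0.png
scene_9.2.png
side0.png
side_6.0.png
side_9.2.png
w1.png
w1c.png
wrist_6.0.png
wrist_9.2.png
```

send_rows(series=[[[0,20,0],0,0],[[0,30,0],0,0],[[0,30,0],0,0],[[0,0,0],0,0],[[0,0,0],0,0]])

```text
clock: 10.05
eef_pos: [496.3, -233.3, 376.5]
eef_rot: [3.141, 0.0, 1.642]
wrist_force: [-0.6, 0.0, 0.5]
finger_gap: 47.3
finger_force: 0.0
```

```bash
python3 c.py wrist; python3 - <<'E'
import cv2,glob
i=cv2.imread(sorted(glob.glob("pics/wrist_*"),key=lambda f:__import__("os").path.getmtime(f))[-1])[0:240,190:510]
cv2.imwrite("pics/w3c.png",cv2.resize(i,None,fx=2.5,fy=2.5,interpolation=cv2.INTER_CUBIC))
E
```

```text
clk 10.05 tcp [ 496.3 -233.3  376.5] rack [ -69.4 -262.3] yaw [3.141 0.    1.642] gap 47.3 [-0.6  0.   0.5]
wrist 0.75 [ 498.9 -133.9   16. ] [ -60.  -163.4] [332. 105.]
wrist 0.56 [ 285.7 -243.7   -2.1] [-280.2 -258.2] [197. 166.]
```

View pics/w3c.png

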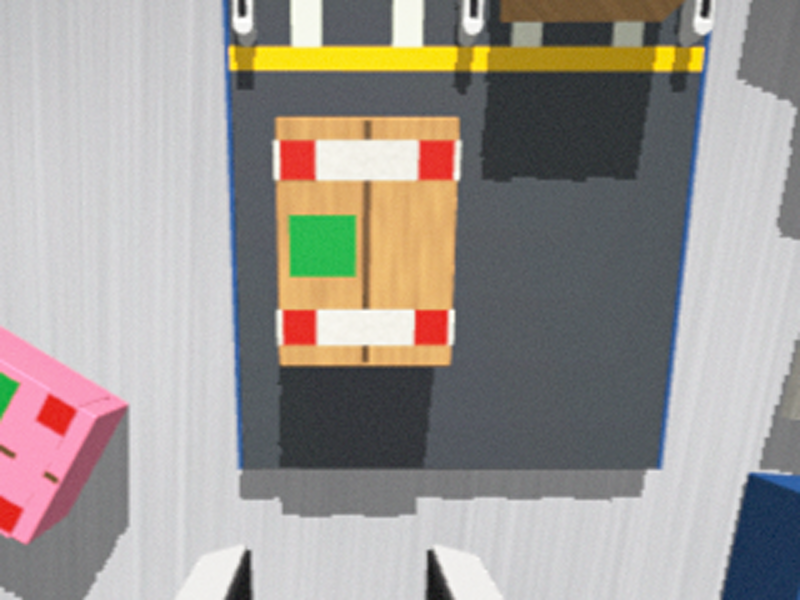

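The carton is now square to the lane, with lid corners in the crop at (276,117), (460,117), (451,365) and (280,366). The rail ends are at (242,32), (472,32) and (704,32).

```bash
python3 - <<'E'
from h import *
p=camera("wrist")
f=lambda u,v,z: rk(onz(190+(u+.5)/2.5-.5,(v+.5)/2.5-.5,z,p))
for u,v,z in[(276,117,84),(460,117,84),(451,364,84),(280,366,84),(368,120,84),(365,362,84),(242,30,38),(472,30,38),(704,30,38),(240,468,20),(662,468,20)]: print(u,v,f(u,v,z))
# finger layout: back-check
st()
E
```

```text
276 117 [-100.2 -101.1]
460 117 [ -11.1 -101.1]
451 364 [ -10.9 -219.1]
280 366 [-100.6 -220.2]
368 120 [ -55.6 -102.4]
365 362 [ -56.  -218.1]
242 30 [-121.1  -47.6]
472 30 [  0.7 -47.5]
704 30 [123.6 -47.5]
240 468 [-132.5 -288.6]
662 468 [ 135.9 -288.4]
clk 10.2 tcp [ 496.2 -234.2  376. ] rack [ -69.6 -263.3] yaw [-3.141 -0.     1.64 ] gap 47.1 [ 1.  -0.2  0.6]
```

send_rows(series=[[[6.5,1,-20],0,-0.15],[[6,1,-25],0,-0.15],[[0,0,-30],0,-0.15],[[0,0,-30],0,-0.15],[[0,0,-30],0,-0.15],[[0,0,-30],0,-0.15],[[0,0,-30],0,-0.15],[[0,0,-25],0,-0.15],[[0,0,-18],0,-0.15],[[0,0,0],0,-0.15],[[0,0,0],0,-0.15]])

```text
clock: 11.3
eef_pos: [508.8, -232.1, 138.5]
eef_rot: [-3.142, 0.0, 1.64]
wrist_force: [0.2, 0.3, 0.3]
finger_gap: 54.4
finger_force: 0.0
```

```bash
python3 -c "
from h import *
st()"
```

```text
clk 11.3 tcp [ 508.8 -232.1  138.5] rack [ -56.9 -262. ] yaw [-3.142  0.     1.64 ] gap 54.4 [0.2 0.3 0.3]
```

send_rows(series=[[[-0.35,5,0],0,-0.15],[[-0.35,5,0],0,-0.15],[[-0.35,5,0],0,-0.15],[[-0.35,5,0],0,-0.15],[[-0.35,5,0],0,-0.15],[[-0.35,5,0],0,-0.15],[[-0.35,5,0],0,-0.15],[[-0.85,5,0],0,-0.15],[[-0.85,5,0],0,-0.15],[[-0.85,5,0],0,-0.15],[[-0.85,5,0],0,-0.15],[[-0.85,5,0],0,-0.15]])

```text
clock: 12.5
eef_pos: [502.0, -171.2, 138.3]
eef_rot: [3.141, 0.0, 1.641]
wrist_force: [1.0, -4.2, 1.0]
finger_gap: 54.0
finger_force: 1.9
```

send_rows(series=[[[-0.85,5,0],0,-0.15],[[-0.85,5,0],0,-0.15],[[-0.85,3,0],0,-0.15],[[0,0,0],0,-0.15],[[0,0,0],0,-0.15]])

```text
clock: 13.0
eef_pos: [499.3, -158.2, 138.0]
eef_rot: [-3.141, -0.001, 1.641]
wrist_force: [0.1, -0.0, -0.1]
finger_gap: 53.8
finger_force: 0.0
```

```bash
python3 c.py scene side wrist; cp $(ls -t pics/wrist_*|head -1) pics/w4.png
```

```text
clk 13.0 tcp [ 499.3 -158.2  138. ] rack [ -61.3 -187.6] yaw [-3.141e+00 -1.000e-03  1.641e+00] gap 53.8 [ 0.1 -0.  -0.1]
scene 0.97 [494.  -87.   22.5] [ -61.7 -116.2] [275. 208.]
scene 0.67 [ 280.9 -243.     0.7] [-285.  -257.2] [282. 155.]
scene 0.65 [252.  244.4   4.3] [-280.3  231.1] [409. 213.]
side 0.87 [251.1 243.3  -1.7] [-281.2  230. ] [349. 271.]
side 0.73 [496.6 -88.8  17.2] [ -59.2 -118.2] [324. 177.]
side 0.5 [ 283.7 -236.7    0.5] [-281.8 -251.1] [389. 172.]
wrist 0.72 [494.  -91.1  18.6] [ -61.9 -120.3] [325. 127.]
```

View pics/w4.png

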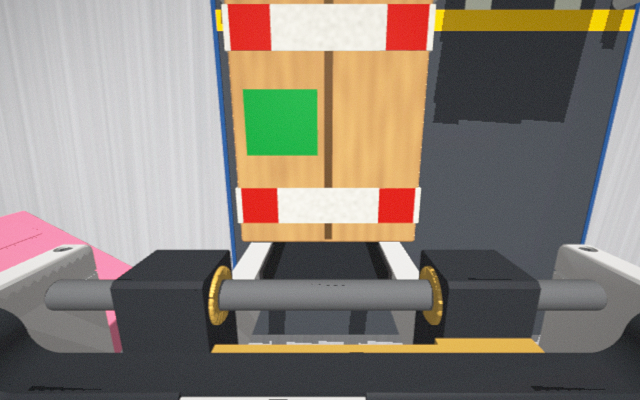

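The carton is square against the fingers, with its rear edge level at row 240 and the lid slit running (329,50) to (327,238).

```bash
python3 - <<'E'
from h import *
p=camera("wrist")
for u,v in[(329,52),(327.5,238),(242,241),(416,241),(230,52),(428,52)]: print(u,v,rk(onz(u,v,84,p)))
E
```

```text
329 52 [-59.7 -87.8]
327.5 238 [ -60.1 -175.9]
242 241 [-104.5 -177.6]
416 241 [ -14.3 -177.5]
230 52 [-103.6  -87.9]
428 52 [-15.9 -87.8]
```

send_rows(series=[[[-0.4,6,0],0,-0.15],[[-0.4,6,0],0,-0.15],[[-0.4,6,0],0,-0.15],[[-0.4,6,0],0,-0.15],[[-0.4,6,0],0,-0.15],[[-0.4,6,0],0,-0.15],[[-0.4,6,0],0,-0.15],[[-0.4,6,0],0,-0.15],[[-0.4,6,0],0,-0.15],[[-0.4,6,0],0,-0.15],[[0,0,0],0,-0.15],[[0,0,0],0,-0.15]])

```text
clock: 14.55
eef_pos: [495.5, -98.2, 138.2]
eef_rot: [-3.141, -0.0, 1.641]
wrist_force: [0.5, -0.5, 0.8]
finger_gap: 54.1
finger_force: 0.0
```

```bash
python3 c.py scene wrist; cp $(ls -t pics/wrist_*|head -1) pics/w5.png
```

```text
clk 14.55 tcp [495.5 -98.2 138.2] rack [ -61.  -127.5] yaw [-3.141 -0.     1.641] gap 54.1 [ 0.5 -0.5  0.8]
scene 0.76 [ 282.5 -242.7    1.6] [-283.4 -257. ] [282. 155.]
scene 0.74 [490.2 -31.6  21.8] [-61.7 -60.7] [290. 216.]
scene 0.67 [253.1 245.9   1.9] [-279.1  232.5] [409. 214.]
wrist 0.79 [489.3 -32.5  17.5] [-62.6 -61.5] [323. 129.]
wrist 0.72 [547.5  36.   22.9] [0.1 2.8] [423.  24.]
```

View pics/w5.png

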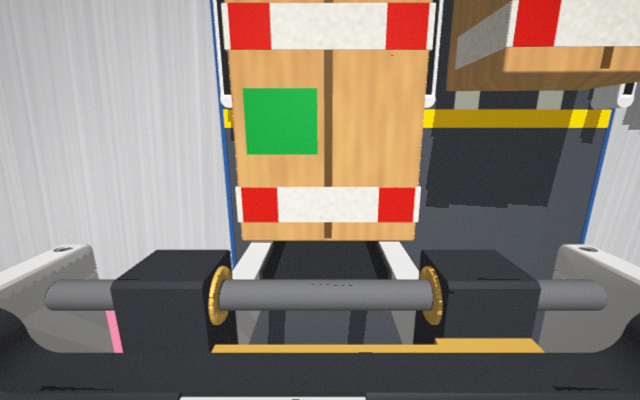

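The carton is entering squarely, and its place relative to the fingers hasn't changed. The rail ends at (227,100) and (429,100) sit evenly either side of it.

```bash
python3 - <<'E'
from h import *
p=camera("wrist")
for u,v,z in[(329,52,84),(327.5,238,84),(242,240,84),(416,240,84),(227,100,38),(429,100,38)]: print(u,v,rk(onz(u,v,z,p)))
E
```

```text
329 52 [-59.6 -27.8]
327.5 238 [ -60.  -115.8]
242 240 [-104.3 -117. ]
416 240 [ -14.1 -116.9]
227 100 [-121.6  -44. ]
429 100 [  2.6 -43.9]
```

send_rows(series=[[[-0.42,6,0],0,-0.15],[[-0.42,6,0],0,-0.15],[[-0.42,6,0],0,-0.15],[[-0.42,6,0],0,-0.15],[[-0.42,6,0],0,-0.15],[[-0.42,6,0],0,-0.15],[[-0.42,6,0],0,-0.15],[[-0.42,6,0],0,-0.15],[[-0.42,6,0],0,-0.15],[[-0.42,6,0],0,-0.15],[[-0.42,6,0],0,-0.15],[[0,0,0],0,-0.15]])

```text
clock: 16.0
eef_pos: [490.8, -31.7, 138.2]
eef_rot: [-3.141, -0.0, 1.641]
wrist_force: [-0.5, 1.1, -0.6]
finger_gap: 53.8
finger_force: 0.0
```

send_rows(series=[[[-0.42,6,0],0,-0.15],[[-0.42,6,0],0,-0.15],[[-0.42,6,0],0,-0.15],[[-0.42,6,0],0,-0.15],[[-0.42,6,0],0,-0.15],[[-0.42,6,0],0,-0.15],[[-0.42,6,0],0,-0.15],[[-0.42,6,0],0,-0.15],[[-0.42,6,0],0,-0.15],[[-0.42,6,0],0,-0.15],[[0,0,0],0,-0.15],[[0,0,0],0,-0.15]])

```text
clock: 17.2
eef_pos: [486.6, 27.8, 138.1]
eef_rot: [-3.141, -0.0, 1.641]
wrist_force: [0.6, -0.5, -0.5]
finger_gap: 54.0
finger_force: 0.0
```

```bash
python3 c.py scene side wrist; cp $(ls -t pics/wrist_*|head -1) pics/w6.png
```

```text
clk 17.2 tcp [486.6  27.8 138.1] rack [-61.2  -1.2] yaw [-3.141 -0.     1.641] gap 54.0 [ 0.6 -0.5 -0.5]
scene 0.92 [251.3 241.5   4.4] [-281.1  228.2] [408. 212.]
scene 0.9 [ 282.1 -241.5   -0.8] [-283.7 -255.7] [282. 155.]
scene 0.88 [479.5  94.8  23.5] [-63.6  66.2] [326. 234.]
side 0.9 [482.1  98.6  19. ] [-60.7  69.7] [305. 212.]
side 0.78 [ 287.4 -239.1   -3. ] [-278.2 -253.7] [389. 172.]
wrist 0.94 [484.9  94.7  17.6] [-58.2  65.6] [330. 128.]
```

View pics/w6.png

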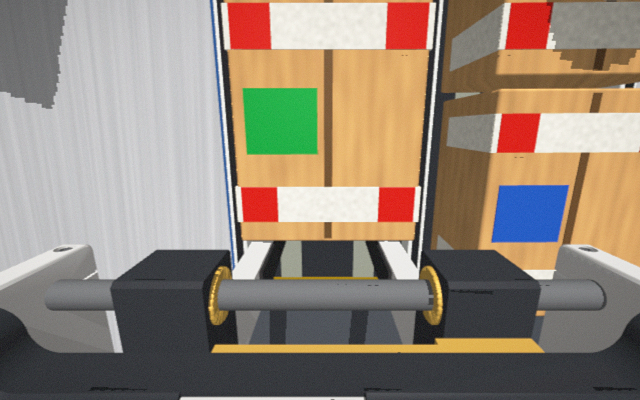

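The carton is still square and centred, with clear gaps to the rails at columns ~232 and ~425. I'll continue and ease in near the stop.

send_rows(series=[[[-0.42,6,0],0,-0.15],[[-0.42,6,0],0,-0.15],[[-0.42,6,0],0,-0.15],[[-0.42,6,0],0,-0.15],[[-0.42,6,0],0,-0.15],[[-0.42,6,0],0,-0.15],[[-0.42,6,0],0,-0.15],[[-0.42,6,0],0,-0.15],[[-0.42,6,0],0,-0.15],[[-0.42,6,0],0,-0.15],[[-0.42,6,0],0,-0.15],[[0,0,0],0,-0.15]])

```text
clock: 18.7
eef_pos: [481.9, 94.3, 138.2]
eef_rot: [-3.141, -0.0, 1.641]
wrist_force: [0.1, -0.2, -1.0]
finger_gap: 54.1
finger_force: 0.0
```

send_rows(series=[[[-0.21,3,0],0,-0.15],[[-0.21,3,0],0,-0.15],[[-0.21,3,0],0,-0.15],[[-0.14,2,0],0,-0.15],[[0,0,0],0,-0.15]])

```text
clock: 19.2
eef_pos: [481.2, 104.8, 138.2]
eef_rot: [-3.142, -0.0, 1.641]
wrist_force: [-0.9, 0.6, 0.8]
finger_gap: 54.4
finger_force: 0.0
```

send_rows(series=[[[-0.1,1.5,0],0,-0.15],[[-0.07,1,0],0,-0.15],[[0,0,0],0,-0.15]])

```text
clock: 19.5
eef_pos: [481.1, 107.1, 138.2]
eef_rot: [3.142, -0.0, 1.641]
wrist_force: [-0.2, -1.4, 0.1]
finger_gap: 53.8
finger_force: 0.9
```

```bash
python3 c.py scene side wrist; cp $(ls -t pics/wrist_*|head -1) pics/w7.png
```

```text
clk 19.5 tcp [481.1 107.1 138.2] rack [-61.1  78.3] yaw [ 3.142 -0.     1.641] gap 53.8 [-0.2 -1.4  0.1]
scene 0.86 [ 282.6 -242.3   -0.8] [-283.3 -256.6] [282. 155.]
scene 0.85 [252.5 243.7   2.8] [-279.8  230.4] [408. 213.]
scene 0.84 [479.  175.9  25.2] [-58.5 147. ] [350. 248.]
side 0.83 [ 286.7 -237.    -2.2] [-278.8 -251.6] [389. 172.]
side 0.81 [250.2 245.4   3.2] [-281.9  232.2] [349. 271.]
side 0.66 [476.  179.2  17.3] [-61.2 150.6] [296. 229.]
wrist 0.7 [476.  171.1  15.1] [-61.8 142.5] [325. 132.]
```

send_rows(series=[[[-0.07,1,0],0,-0.15],[[-0.07,1,0],0,-0.15],[[0,0,0],0,-0.15]])

```text
clock: 20.1
eef_pos: [480.9, 109.0, 138.2]
eef_rot: [-3.142, 0.0, 1.641]
wrist_force: [-0.3, -2.6, -0.5]
finger_gap: 53.9
finger_force: 1.1
```

send_rows(series=[[[-0.07,1,0],0,-0.15],[[-0.07,1,0],0,-0.15],[[0,0,0],0,-0.15]])

```text
clock: 20.4
eef_pos: [480.8, 111.2, 138.2]
eef_rot: [3.142, -0.0, 1.641]
wrist_force: [-0.4, -1.6, -0.5]
finger_gap: 54.0
finger_force: 1.0
```

```bash
python3 - <<'E'
from h import *
st(); p=camera("wrist"); cv2.imwrite("pics/w8.png",p["color"])
for i in range(3): camera("side"); st()
E
```

```text
clk 20.4 tcp [480.8 111.2 138.2] rack [-61.2  82.4] yaw [ 3.142 -0.     1.641] gap 54.0 [-0.4 -1.6 -0.5]
clk 20.5 tcp [480.8 111.1 138.2] rack [-61.1  82.3] yaw [ 3.142 -0.     1.641] gap 54.2 [ 1.4 -1.3 -0.5]
clk 20.55 tcp [480.8 111.1 138.2] rack [-61.2  82.3] yaw [ 3.142 -0.     1.641] gap 54.1 [ 0.2 -1.7 -0.6]
clk 20.6 tcp [480.8 111.1 138.2] rack [-61.2  82.3] yaw [-3.142 -0.     1.641] gap 54.0 [ 0.1  0.3 -1. ]
```

View pics/w8.png

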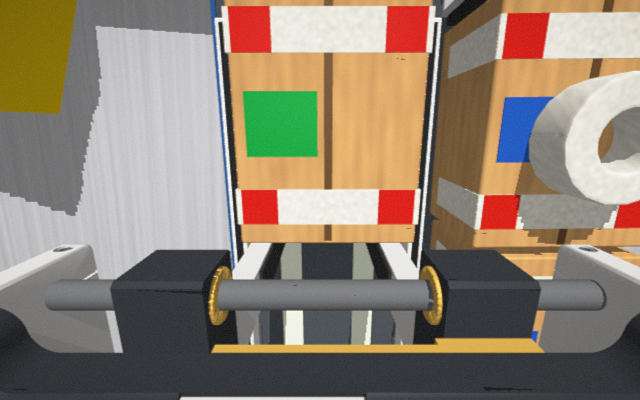

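The carton's rear edge (row 241) is nearly level with the rear edge of the stored carton next to it (row ~244). I'll creep forward until the stop resists.

send_rows(series=[[[-0.07,1,0],0,-0.15],[[-0.04,0.5,0],0,-0.15],[[0,0,0],0,-0.15]])

```text
clock: 20.9
eef_pos: [480.8, 111.8, 138.2]
eef_rot: [-3.141, 0.001, 1.641]
wrist_force: [-0.5, -9.8, 1.5]
finger_gap: 54.0
finger_force: 5.1
```

The force has risen to 10 N and the fingers have stopped, so the carton is home against the stop. I'll back off straight, then rise.

send_rows(series=[[[0.1,-2,0],0,-0.15],[[0.4,-6,0],0,-0.15],[[0.7,-10,0],0,-0.15],[[1,-15,0],0,-0.15],[[0,0,20],0,-0.15],[[0,0,30],0,-0.15],[[0,0,40],0,-0.15],[[0,0,40],0,-0.15],[[0,0,40],0,-0.15],[[0,0,30],0,-0.15],[[0,0,0],0,-0.15],[[0,0,0],0,-0.15]])

```text
clock: 22.1
eef_pos: [482.8, 79.1, 338.1]
eef_rot: [3.141, -0.0, 1.64]
wrist_force: [0.3, 1.4, -0.3]
finger_gap: 54.1
finger_force: 0.0
```

```bash
python3 c.py scene side wrist; cp $(ls -t pics/wrist_*|head -1) pics/w9.png
```

```text
clk 22.1 tcp [482.8  79.1 338.1] rack [-61.4  50.2] yaw [ 3.141 -0.     1.64 ] gap 54.1 [ 0.3  1.4 -0.3]
scene 0.89 [ 280.4 -242.3   -1.9] [-285.5 -256.5] [282. 155.]
side 0.88 [253.  243.5  -0.3] [-279.3  230.1] [348. 271.]
side 0.74 [475.4 182.1  17.4] [-61.7 153.6] [296. 230.]
side 0.72 [547.   38.3  16.7] [-0.1  5.1] [297. 195.]
side 0.21 [ 377.7 -464.2   -7. ] [-203.7 -484.5] [386. 133.]
wrist 0.66 [247.3 245.4   1.3] [-284.9  232.4] [160.  39.]
```

View pics/w9.png

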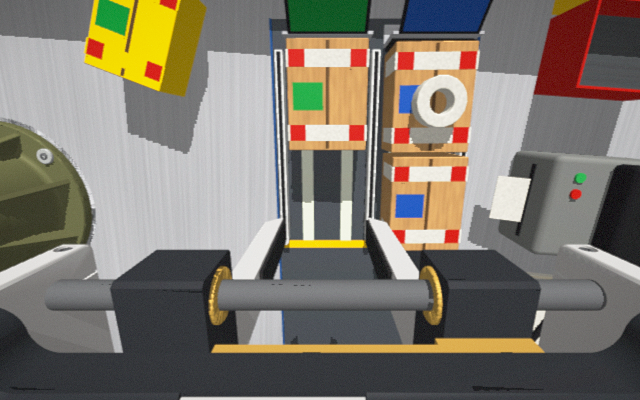

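The carton, at (327,95), is square and centred between its rails. Its front is at the green stop, row 37, and its rear edge at row 150 is level with the stored carton beside it. The stored cartons and the roll look undisturbed, and the hand is clear.

```bash
python3 -c "
from cell import *
print(sign_off())"
```

```text
the job is handed in; nothing more can be done
None
```

The job is handed in: the carton sits square against the green lane's end stop (the fingers felt about 10 N there) and looked clear of the rails in every picture; `sign_off` returned no verdict.

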